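# Snap the sample box lid shut all round

### The arm

A 6-joint arm with a two-finger parallel gripper is mounted at the origin on the work surface. World frame = base frame: x ahead of the robot, y to its left, z up, the work surface at z = 0. Lengths are in mm, angles in rad, forces in N, time in s.
With the tool pointing down it reaches from about 400 to 925 mm from the base axis. Payload 12.5 kg.
Tool frame: the origin (TCP) lies between the finger pads; the fingertips stand 11 mm ahead of it and the grasp point (between the pads) lies 8 mm behind it; y points along the fingers, x is the direction in which the jaws open and shut, and the axes are right-handed (so a half turn about y gives the same grasp; the last joint's range is limited). The gripper opens to 95 mm and grips with 3 to 60 N. Pads are 20 mm wide; open, the fingers measure 119 mm over their backs; the gripper's body (75 mm by 180 mm) begins 59 mm behind the grasp point.
Start: joints at [1.225, 0.491, 1.559, -0, 1.092, -0.106], TCP at [148.425, 607.14, 197.361] pointing down, gripper open.
Joint ranges: [-3.1, 3.1], [-0.84, 2.19], [0.05, 2.79], [-1.13, 4.28], [0.06, 2.93], [-2.69, 2.69]. Speed limits (rad/s): [2.22, 2.22, 2.79, 3.14, 3.14, 3.14].

### API

Orientations are given as [roll, pitch, yaw] about the fixed x, y, z axes, in that order (R = Rz(yaw) Ry(pitch) Rx(roll)).
In Python, from cell import env gives the robot as it stands.
- The arm moves only by the tool jog_arm, never from a script. Its argument "series" is a list of rows, each an object of numbers: "dx", "dy", "dz": the shift along the world's x, y, z in m; "rx", "ry", "rz": the turn, a rotation vector about the world's x, y, z in degrees; "gripper": the opening, from 0 (shut) to 1 (fully open). A call has 1 to 12 rows; each row shifts and turns the commanded pose from where the row before left it; what a row does not reach is not made up. A row lasts 1/10 s, in which the tool goes at most 50 mm and 8.59 degrees, less where a joint would pass 70% of its speed; a pose out of reach is approached as far as the arm can. A call is refused whole if a number of a shift passes 0.05 or a number of a turn 8.59, either way. A call with a gripper value outside its range is refused whole. The fingers move at their own pace and stop on an object; the grip force is fixed at half the most. Time passes only in rows, so rows that do not move let the fingers close. It gives the time, the measured TCP pose, the force and the opening at its end, in the units of the state.
- env.state(): the state, without advancing time (a new reading comes with each control period).
- env.read_camera(name): name is "scene" or "top"; returns the picture (384x512x3 uint8, red, green, blue); there is no depth.
- env.camera_info(name): a dict with "camera_matrix" (3x3 intrinsics, pixels), "k1" (the pictures are not rectified: a ray, as slopes to the right and down, at radius r is drawn at 1 + k1 r^2 times it, then the intrinsics apply), "R" (3x3) and "t" (3): a world point X has camera coordinates R X + t. Camera axes: x right, y down, z forward; pixel columns grow to the right and rows downward; lengths in mm; the calibration is good to about 2 mm. A picture is of the moment at which its call begins. camera_info takes no time and is no camera call.
- env.job_done(): hands the job in, once; it reports no verdict.
The state is a dict: "t": time; "joints": joint angles; "qvel": joint speeds; "tau": joint torques, N m; "eef_pos": TCP position; "tcp_rot": TCP orientation; "ft_force": force on the tool from outside, world axes, zero at the start; "moment": the same for the moment, N m; "opening": opening from 0.0 (shut) to 1.0 (fully open).
Only numpy, scipy, OpenCV 4.12 (cv2) and the standard library are available. Lean on these libraries where they do the work, as an engineer would, in place of code of your own. Each camera call takes 0.05 s, during which the arm holds its last target.

### The job

The lid of the grey sample box on the lab bench is only partly snapped on: some of the six sections of its beige lid rim still stand up. With your fingertips press each raised section down until it clicks, so that the whole rim lies flush and stays shut. Only press: do not lift or shove the box, and leave the little jar standing on the lid and everything else on the bench as it is.

Things in the scene. Friction and masses are not known exactly. Their poses are not given: they have to be found in the camera images.
- sample_box: Grey box, loose, about 1.1 kg, 200 mm long (its x), 140 wide (y), any yaw; origin: centre of its underside, z up. Beige lid, top face 65 mm up. Middle panel (134 x 74 mm) is fixed; six rim sections hinge along the panel's edges, 35 mm from hinge to outer edge, 12 mm skirt: one on each short end (70 mm long), two on each long side (97 mm each). Rim outside is 206 x 146 mm.
- rim1 (a joint): Hinge angle (rad) of rim section 1, the short end on the box's +x side: 0 shut and flush, 0.38 standing up (outer edge 13 mm high). A snap: pushed below 0.19 it clicks, pulls itself shut and stays; let go above that it springs up. Push needed at the pad: about 6 N at first, falling towards the click. Sections start up or shut, at least three up.
- rim1_pad (a point): Centre of the top face of section 1's press pad, a low raised strip (34 x 12 mm, 2.5 mm high) 24 mm out from the hinge, half-way along the section. Moves with it: 67.5 mm above the bench when shut, about 9 mm higher when up. Its x axis points outwards from the lid, z is the face normal.
- rim2 (a joint): Hinge angle (rad) of rim section 2, the +y long side, half nearer the +x end: 0 shut and flush, 0.38 standing up (outer edge 13 mm high). A snap: pushed below 0.19 it clicks, pulls itself shut and stays; let go above that it springs up. Push needed at the pad: about 6 N at first, falling towards the click. Sections start up or shut, at least three up.
- rim2_pad (a point): Centre of the top face of section 2's press pad, a low raised strip (34 x 12 mm, 2.5 mm high) 24 mm out from the hinge, half-way along the section. Moves with it: 67.5 mm above the bench when shut, about 9 mm higher when up. Its x axis points outwards from the lid, z is the face normal.
- rim3 (a joint): Hinge angle (rad) of rim section 3, the +y long side, half nearer the -x end: 0 shut and flush, 0.38 standing up (outer edge 13 mm high). A snap: pushed below 0.19 it clicks, pulls itself shut and stays; let go above that it springs up. Push needed at the pad: about 6 N at first, falling towards the click. Sections start up or shut, at least three up.
- rim3_pad (a point): Centre of the top face of section 3's press pad, a low raised strip (34 x 12 mm, 2.5 mm high) 24 mm out from the hinge, half-way along the section. Moves with it: 67.5 mm above the bench when shut, about 9 mm higher when up. Its x axis points outwards from the lid, z is the face normal.
- rim4 (a joint): Hinge angle (rad) of rim section 4, the short end on the box's -x side: 0 shut and flush, 0.38 standing up (outer edge 13 mm high). A snap: pushed below 0.19 it clicks, pulls itself shut and stays; let go above that it springs up. Push needed at the pad: about 6 N at first, falling towards the click. Sections start up or shut, at least three up.
- rim4_pad (a point): Centre of the top face of section 4's press pad, a low raised strip (34 x 12 mm, 2.5 mm high) 24 mm out from the hinge, half-way along the section. Moves with it: 67.5 mm above the bench when shut, about 9 mm higher when up. Its x axis points outwards from the lid, z is the face normal.
- rim5 (a joint): Hinge angle (rad) of rim section 5, the -y long side, half nearer the -x end: 0 shut and flush, 0.38 standing up (outer edge 13 mm high). A snap: pushed below 0.19 it clicks, pulls itself shut and stays; let go above that it springs up. Push needed at the pad: about 6 N at first, falling towards the click. Sections start up or shut, at least three up.
- rim5_pad (a point): Centre of the top face of section 5's press pad, a low raised strip (34 x 12 mm, 2.5 mm high) 24 mm out from the hinge, half-way along the section. Moves with it: 67.5 mm above the bench when shut, about 9 mm higher when up. Its x axis points outwards from the lid, z is the face normal.
- rim6 (a joint): Hinge angle (rad) of rim section 6, the -y long side, half nearer the +x end: 0 shut and flush, 0.38 standing up (outer edge 13 mm high). A snap: pushed below 0.19 it clicks, pulls itself shut and stays; let go above that it springs up. Push needed at the pad: about 6 N at first, falling towards the click. Sections start up or shut, at least three up.
- rim6_pad (a point): Centre of the top face of section 6's press pad, a low raised strip (34 x 12 mm, 2.5 mm high) 24 mm out from the hinge, half-way along the section. Moves with it: 67.5 mm above the bench when shut, about 9 mm higher when up. Its x axis points outwards from the lid, z is the face normal.
- lid_jar: Small glass jar with white screw cap, 34 mm across, 35 mm high, 40 g, standing loose on the middle panel of the lid; origin at the centre of its underside.
- tube_rack: White tube rack, 150 x 50 mm, 68 mm high with its capped tubes, loose beside one long side of the box; origin at the centre of its underside.
- tip_box: Open box of pipette tips, 115 x 78 mm, 53 mm high, loose beside the other long side; origin at the centre of its underside.
- marker: Marker pen lying on the bench, 133 mm long, 16 mm thick, off the +x end of the box; origin at the underside near its middle.
- beaker: Small glass beaker, 60 mm across, 70 mm high, off the -x end of the box; origin at the centre of its underside.
- dish: Covered round culture dish, 92 mm across, 15 mm high, off the -x end of the box; origin at the centre of its underside.
- dropper: Small amber bottle with black cap, 32 mm across, 75 mm high, off a +x corner of the box; origin at the centre of its underside.
There are look-alikes about, which are no part of the job. Leave any brown or green look-alike of the sample_box alone.

How it is judged:
By the outcome, as a careful person would: the job done as asked, in the order asked, and still so for the second after the job is handed in, with the robot touching nothing.
It also fails if it takes over 51 s, if anything falls off the work surface, if the arm or the gripper's body presses on something with over 40 N, if the wrist force passes 120 N, or if a joint passes its speed limit or range.

## Working session

There is one attempt and no reset: what is moved stays moved. The work goes in short steps, Python scripts to look and compute and a tool call to move; the robot and the scene stay as the last step left them, time stands still between calls to the robot, and variables do not carry over. Pictures are saved under pics/ and viewed, and the job is handed in when it is done.

Besides the shell and the picture viewer there is one more tool, called after ">>>" as name(argument=value, ...), one argument or row to a line, values as JSON. jog_arm: Moves the arm, as the interface text tells. Its arguments: {"type":"object","properties":{"series":{"type":"array"}},"required":["series"]}

```bash
mkdir -p pics; ls; python3 - <<'E'
from cell import env
import cv2
for n in("scene","top"):
    im=env.read_camera(n); cv2.imwrite(f"pics/{n}0.png",im[:,:,::-1]); 
    i=env.camera_info(n); print(n,i)
print(env.state())
E
```

```text
pics
scene {'camera_matrix': array([[484.66088876,   0.        , 257.80677667],
       [  0.        , 484.66088876, 194.2733848 ],
       [  0.        ,   0.        ,   1.        ]]), 'k1': -0.054340374399697376, 'R': array([[ 0.00113696,  0.99986892,  0.01615064],
       [ 0.67419823,  0.01116162, -0.73846609],
       [-0.73854956,  0.01172834, -0.67409716]]), 't': array([ -44.4973253 , -346.47238386, 1573.14292289])}
top {'camera_matrix': array([[347.14100344,   0.        , 254.03917375],
       [  0.        , 347.14100344, 190.69695431],
       [  0.        ,   0.        ,   1.        ]]), 'k1': 0.02340885272428525, 'R': array([[-0.02915475, -0.99926442, -0.02491234],
       [-0.98888133,  0.03246972, -0.14511867],
       [ 0.14582082,  0.02040445, -0.98910057]]), 't': array([ 53.04808204, 579.94008549, 966.69791088])}
{'t': 0.1, 'joints': array([ 1.22541923e+00,  4.91486687e-01,  1.55939698e+00,  8.32716732e-07,
        1.09167127e+00, -1.05567267e-01]), 'qvel': array([ 1.69343640e-03, -1.79766840e-03, -5.53670701e-04, -6.49894612e-05,
       -2.32329493e-04, -9.22744332e-04]), 'tau': array([ 1.94070133e-03, -6.13627052e+01, -2.58607525e+01,  6.93838857e-02,
        4.69708687e-02, -6.57188139e-05]), 'eef_pos': array([148.32891517, 606.90906059, 196.82509245]), 'tcp_rot': array([-1.57069420e+00,  9.56844238e-04,  1.33098617e+00]), 'ft_force': array([0.78532226, 0.17192988, 0.55451135]), 'moment': array([ 0.02799826, -0.00831209, -0.01417504]), 'opening': 1.0005711223505256}
```

View pics/scene0.png

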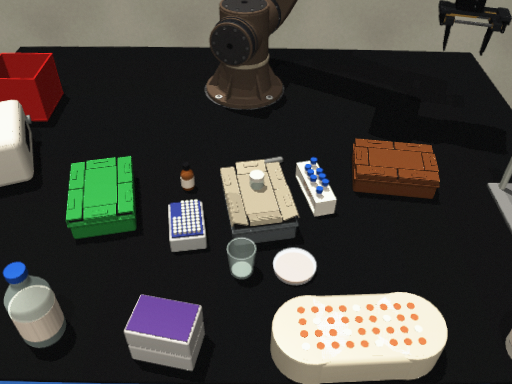

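View pics/top0.png

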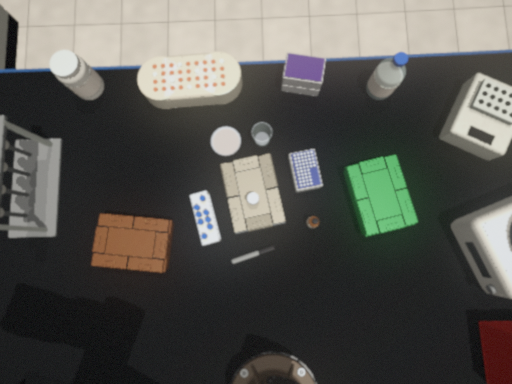

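The sample box (beige lid) is at scene (258,195) and top (253,193). The look-alikes are green (scene (102,195), top (381,195)) and brown (scene (395,165), top (132,243)). The marker, at top (252,255), shows that box +x faces the robot. Next I'll take close crops.

```bash
python3 - <<'E'
import cv2
a=cv2.imread("pics/scene0.png")[145:250,205:315]; cv2.imwrite("pics/sc_crop.png",cv2.resize(a,None,fx=5.5,fy=5.5,interpolation=cv2.INTER_CUBIC))
a=cv2.imread("pics/top0.png")[145:240,210:300]; cv2.imwrite("pics/top_crop.png",cv2.resize(a,None,fx=6,fy=6,interpolation=cv2.INTER_CUBIC))
E
```

```text
(no output)
```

View pics/sc_crop.png

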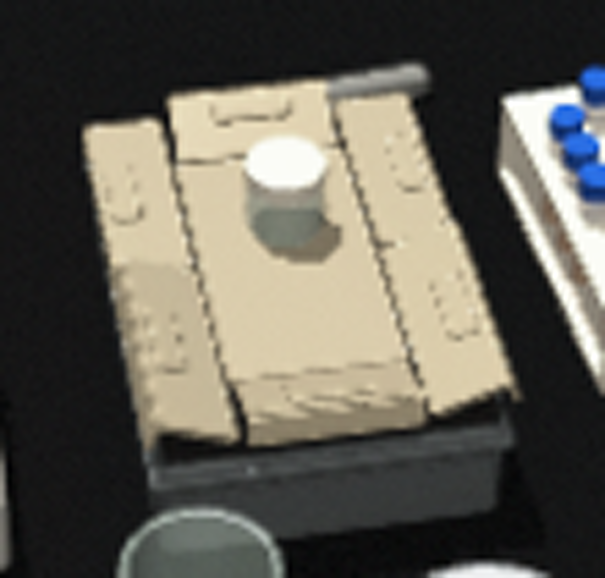

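View pics/top_crop.png

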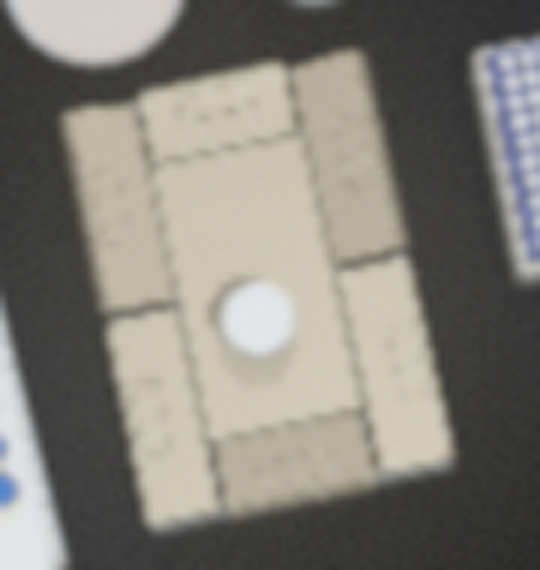

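```bash
cat > h.py <<'E'
import numpy as np, cv2
from cell import env
from scipy.optimize import least_squares
C={n:env.camera_info(n) for n in("scene","top")}
def proj(n,X):
    c=C[n]; X=np.atleast_2d(X).astype(float); p=X@c["R"].T+c["t"]; s=p[:,:2]/p[:,2:]
    r2=(s**2).sum(1,keepdims=True); s=s*(1+c["k1"]*r2); K=c["camera_matrix"]
    return s@K[:2,:2].T+K[:2,2]
def w(P,x,y,yaw,z0=0):
    P=np.atleast_2d(P); c,s=np.cos(yaw),np.sin(yaw)
    return np.c_[x+c*P[:,0]-s*P[:,1], y+s*P[:,0]+c*P[:,1], z0+P[:,2]]
# sections: (hinge origin, outward dir, along dir, half length range)
def sec(i):
    e={1:((67,0),(1,0),35),4:((-67,0),(-1,0),35),2:((51.5,37),(0,1),48.5),3:((-51.5,37),(0,1),48.5),5:((-51.5,-37),(0,-1),48.5),6:((51.5,-37),(0,-1),48.5)}[i]
    return np.array(e[0],float),np.array(e[1],float),e[2]
def secpts(i,a):
    h,o,L=sec(i); t=np.array([-o[1],o[0]]); out=[]
    for r,d,u in((0,0,-L),(35,0,-L),(35,0,L),(0,0,L),(35,12,-L),(35,12,L)):
        xy=h+o*(r*np.cos(a)+d*np.sin(a))+t*u; out.append([*xy,65+r*np.sin(a)-d*np.cos(a)])
    return np.array(out)
def pad(i,a,):
    h,o,L=sec(i); xy=h+o*(24*np.cos(a)-2.5*np.sin(a)); return np.array([*xy,65+24*np.sin(a)+2.5*np.cos(a)])
PC=np.array([[-67,37,65],[-67,-37,65],[67,-37,65],[67,37,65.]])
E
python3 - <<'E'
from h import *
# order: (-x,+y),( -x,-y),(+x,-y),(+x,+y)
top=np.array([[260,167.8],[235.8,172.2],[245.3,217.5],[270,213]])
sc=np.array([[247.7,214.1],[280.5,210.8],[265.9,171.9],[237.4,174.5]])
for use in ("both","top","scene"):
    def f(p):
        X=w(PC,p[0],p[1],p[2],p[3] if use=="both" else 0); r=[]
        if use!="scene": r.append(proj("top",X)-top)
        if use!="top": r.append(proj("scene",X)-sc)
        return np.concatenate(r).ravel()
    r=least_squares(f,[600,0,3.1,0]); print(use,r.x,np.abs(r.fun).max(), r.fun.round(1))
    if use=="both": p=r.x
# measure per-corner triangulated heights
for i in range(4):
    g=least_squares(lambda X:np.r_[(proj("top",X)-top[i:i+1]).ravel(),(proj("scene",X)-sc[i:i+1]).ravel()],[600,0,60]); print(g.x.round(1))
for n,box,k in(("top",(210,145,90,95),6),("scene",(205,145,110,105),5.5)):
    im=cv2.imread(f"pics/{n}0.png"); x0,y0,ww,hh=box
    b=cv2.resize(im[y0:y0+hh,x0:x0+ww],None,fx=k,fy=k,interpolation=cv2.INTER_CUBIC)
    for i in range(1,7):
        for a,col in((0,(0,255,0)),(.38,(0,0,255))):
            q=(proj(n,w(secpts(i,a),p[0],p[1],p[2]))-[x0,y0]+.5)*k
            q=q.astype(int)
            for s,e in((0,1),(1,2),(2,3)): cv2.line(b,tuple(map(int,q[s])),tuple(map(int,q[e])),col,1)
            if n=="scene":
              for s,e in((1,4),(4,5),(5,2)): cv2.line(b,tuple(map(int,q[s])),tuple(map(int,q[e])),(255,0,0) if a else (255,255,0),1)
        cv2.putText(b,str(i),tuple(map(int,q[:4].mean(0))),0,.6,(255,0,255),2)
    cv2.imwrite(f"pics/{n}_ov.png",b)
E
```

```text
both [573.62236608  41.07146548   3.33523069  -2.86836043] 1.6132251174431644 [-0.7 -0.6 -1.6  0.7 -1.   0.8 -0.2 -0.6 -1.4  0.3 -1.1 -0.6  0.9 -0.2
 -1.1  0.7]
top [573.32322557  38.46131395   3.31584702   0.        ] 0.6500390253157775 [ 0.6 -0.6 -0.4  0.2 -0.7  0.6  0.4 -0.2]
scene [576.57485212  42.57459264   3.34732602   0.        ] 1.204480127246427 [-0.4  0.4  0.  -0.8  1.2 -0.4 -0.8  0.8]
[644.7  18.9  61.2]
[634.1  90.   61.8]
[502.8  62.   63.3]
[513.3  -6.8  63. ]
```

View pics/scene_ov.png

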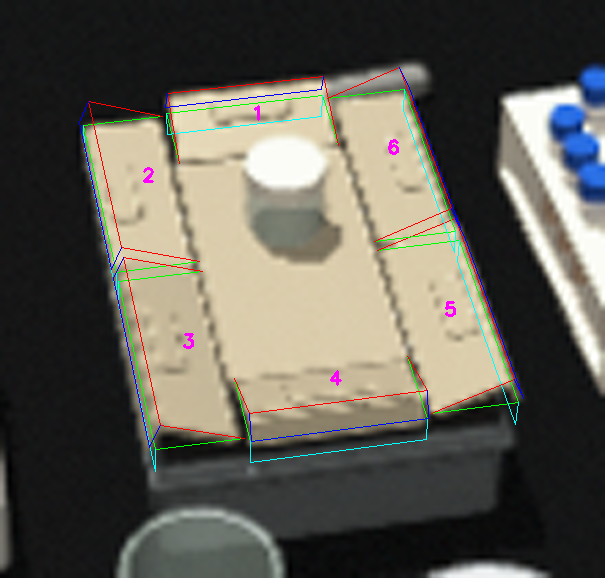

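View pics/top_ov.png

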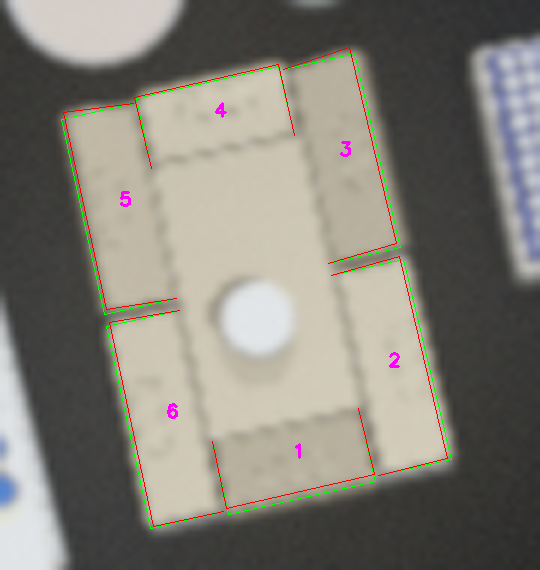

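```bash
python3 - <<'E'
from h import *
top=np.array([[260,167.8],[235.8,172.2],[245.3,217.5],[270,213]])-.42
sc=np.array([[247.7,214.1],[280.5,210.8],[265.9,171.9],[237.4,174.5]])-.41
f=lambda p:np.r_[(proj("top",w(PC,*p))-top).ravel(),(proj("scene",w(PC,*p))-sc).ravel()]
p=least_squares(f,[575,40,3.33,0]).x; print(p)
p=least_squares(lambda p:f([*p,0]),[575,40,3.33]).x;print(p)
for i in range(1,7): print(i,[w(pad(i,a),*p).round(1).tolist() for a in(0,.38)])
E
```

```text
[574.56045695  40.91365071   3.33494268  -0.74992127]
[574.84277781  40.90177626   3.33488161]
1 [[[485.5, 23.4, 67.5]], [[488.1, 23.9, 76.2]]]
2 [[[536.0, -28.9, 67.5]], [[535.5, -26.3, 76.2]]]
3 [[[637.1, -9.1, 67.5]], [[636.6, -6.5, 76.2]]]
4 [[[664.1, 58.4, 67.5]], [[661.6, 57.9, 76.2]]]
5 [[[613.7, 110.7, 67.5]], [[614.2, 108.1, 76.2]]]
6 [[[512.6, 90.9, 67.5]], [[513.1, 88.3, 76.2]]]
```

>>> jog_arm(
  series=[
    {"rz": 8.2,"gripper": 0},
    {"rz": 8.2,"gripper": 0},
    {"rz": 8.2,"gripper": 0},
    {"gripper": 0},
    {"gripper": 0},
  ],
)

```text
$.series[0]: bad value
```

>>> jog_arm(
  series=[
    {"dx": 0,"dy": 0,"dz": 0,"rx": 0,"ry": 0,"rz": 8.2,"gripper": 0},
    {"dx": 0,"dy": 0,"dz": 0,"rx": 0,"ry": 0,"rz": 8.2,"gripper": 0},
    {"dx": 0,"dy": 0,"dz": 0,"rx": 0,"ry": 0,"rz": 8.2,"gripper": 0},
    {"dx": 0,"dy": 0,"dz": 0,"rx": 0,"ry": 0,"rz": 0,"gripper": 0},
    {"dx": 0,"dy": 0,"dz": 0,"rx": 0,"ry": 0,"rz": 0,"gripper": 0},
  ],
)

```text
t: 0.6
eef_pos: [148.4, 607.1, 197.1]
tcp_rot: [-1.571, 0.0, 1.756]
ft_force: [-0.3, -0.4, 0.1]
opening: 0.635
```

>>> jog_arm(
  series=[
    {"dx": 0.033,"dy": -0.035,"dz": 0,"rx": 0,"ry": 0,"rz": 0,"gripper": 0},
    {"dx": 0.033,"dy": -0.035,"dz": 0,"rx": 0,"ry": 0,"rz": 0,"gripper": 0},
    {"dx": 0.033,"dy": -0.035,"dz": 0,"rx": 0,"ry": 0,"rz": 0,"gripper": 0},
    {"dx": 0.033,"dy": -0.035,"dz": 0,"rx": 0,"ry": 0,"rz": 0,"gripper": 0},
    {"dx": 0.033,"dy": -0.035,"dz": 0,"rx": 0,"ry": 0,"rz": 0,"gripper": 0},
    {"dx": 0.033,"dy": -0.035,"dz": 0,"rx": 0,"ry": 0,"rz": 0,"gripper": 0},
    {"dx": 0.033,"dy": -0.035,"dz": 0,"rx": 0,"ry": 0,"rz": 0,"gripper": 0},
    {"dx": 0.033,"dy": -0.035,"dz": 0,"rx": 0,"ry": 0,"rz": 0,"gripper": 0},
    {"dx": 0.033,"dy": -0.035,"dz": 0,"rx": 0,"ry": 0,"rz": 0,"gripper": 0},
    {"dx": 0.033,"dy": -0.035,"dz": 0,"rx": 0,"ry": 0,"rz": 0,"gripper": 0},
    {"dx": 0.033,"dy": -0.035,"dz": 0,"rx": 0,"ry": 0,"rz": 0,"gripper": 0},
    {"dx": 0,"dy": 0,"dz": 0,"rx": 0,"ry": 0,"rz": 0,"gripper": 0},
  ],
)

```text
t: 1.8
eef_pos: [514.6, 218.5, 197.1]
tcp_rot: [-1.572, 0.0, 1.752]
ft_force: [-0.1, 0.8, 1.3]
opening: 0.008
```

>>> jog_arm(
  series=[
    {"dx": 0.033,"dy": -0.036,"dz": 0,"rx": 0,"ry": 0,"rz": 0,"gripper": 0},
    {"dx": 0.033,"dy": -0.036,"dz": 0,"rx": 0,"ry": 0,"rz": 0,"gripper": 0},
    {"dx": 0.033,"dy": -0.036,"dz": 0,"rx": 0,"ry": 0,"rz": 0,"gripper": 0},
    {"dx": 0,"dy": 0,"dz": -0.04,"rx": 0,"ry": 0,"rz": 0,"gripper": 0},
    {"dx": 0,"dy": 0,"dz": -0.03,"rx": 0,"ry": 0,"rz": 0,"gripper": 0},
    {"dx": 0,"dy": 0,"dz": -0.026,"rx": 0,"ry": 0,"rz": 0,"gripper": 0},
    {"dx": 0,"dy": 0,"dz": 0,"rx": 0,"ry": 0,"rz": 0,"gripper": 0},
    {"dx": 0,"dy": 0,"dz": 0,"rx": 0,"ry": 0,"rz": 0,"gripper": 0},
  ],
)

```text
t: 2.6
eef_pos: [610.5, 114.6, 101.9]
tcp_rot: [-1.571, -0.0, 1.759]
ft_force: [-0.7, 0.5, 0.9]
opening: 0.005
```

```bash
python3 - <<'E'
from h import *
for n,(x0,y0,ww,hh) in(("scene",(205,125,120,125)),("top",(200,135,110,110))):
    im=env.read_camera(n)[:,:,::-1]
    cv2.imwrite(f"pics/{n}1.png",cv2.resize(im[y0:y0+hh,x0:x0+ww],None,fx=4.7,fy=4.7,interpolation=cv2.INTER_CUBIC))
E
```

```text
(no output)
```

View pics/scene1.png

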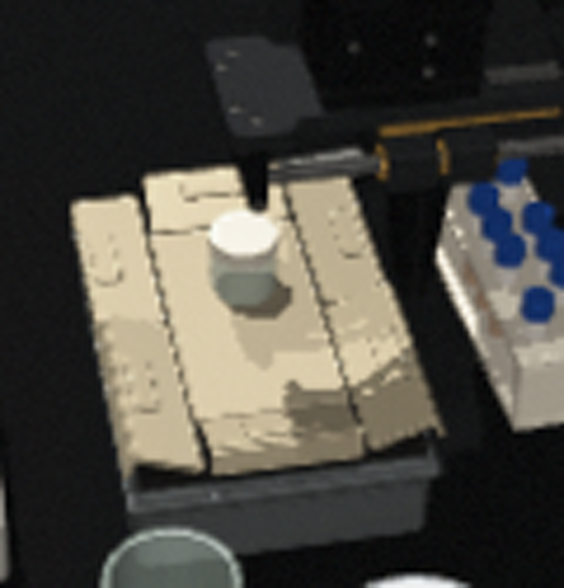

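View pics/top1.png

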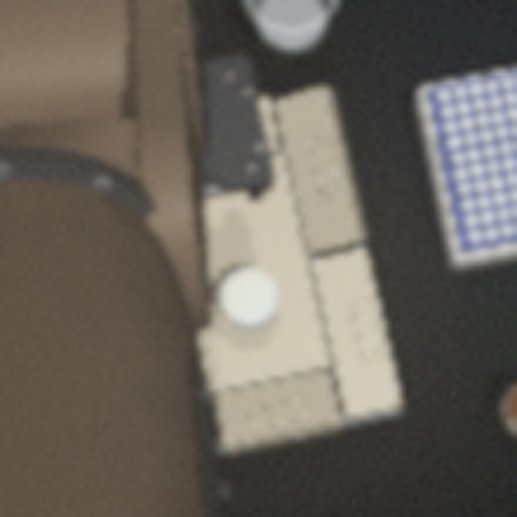

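```bash
python3 - <<'E'
from h import *
im=env.read_camera("scene")[:,:,::-1]; print(env.state()["opening"])
a=im[60:260,180:380].astype(float); a=255*(a/255)**.45
cv2.imwrite("pics/scene2.png",cv2.resize(a.clip(0,255).astype(np.uint8),None,fx=3,fy=3,interpolation=cv2.INTER_CUBIC))
X=[[610,114,91],[610,114,78]]; print((proj("scene",X)-[180,60])*3)
E
```

```text
0.005842969109991463
[[331.43595389 401.26142596]
 [330.34958767 414.29927326]]
```

View pics/scene2.png

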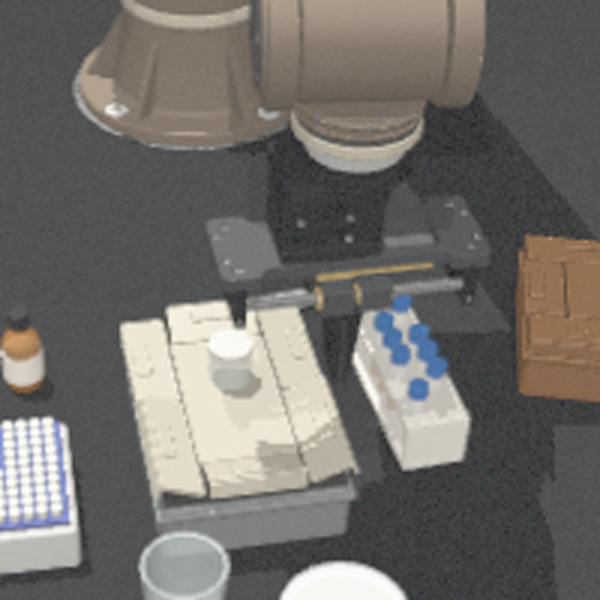

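```bash
python3 - <<'E'
from h import *
im=env.read_camera("scene")[:,:,::-1]; s=env.state();print(s["eef_pos"])
a=im[150:225,255:345].astype(float); a=255*(a/100).clip(0,1)**.5
b=cv2.resize(a.clip(0,255).astype(np.uint8),None,fx=7,fy=7,interpolation=cv2.INTER_CUBIC)
e=s["eef_pos"]; j=np.array([np.cos(1.759),np.sin(1.759),0]); k=np.array([-j[1],j[0],0])
for u in(-12,12):
  for v in(-10,10):
    q=(proj("scene",[e+j*u+k*v+[0,0,-11],e+j*u+k*v+[0,0,20]])-[255,150]+.5)*7
    cv2.line(b,tuple(map(int,q[0])),tuple(map(int,q[1])),(0,0,255),1)
print((proj("scene",e-j*90+[0,0,67])-[180,60])*3)
cv2.imwrite("pics/scene3.png",b)
E
```

```text
[610.99205116 114.41282189 102.92275419]
[[211.44974707 332.14546517]]
```

View pics/scene3.png

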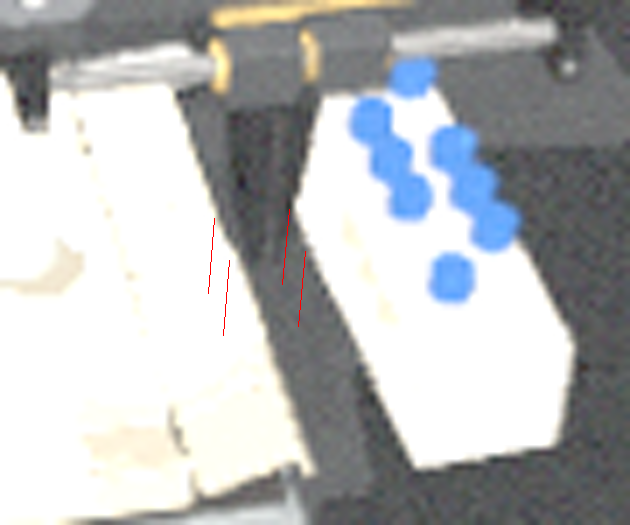

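```bash
python3 - <<'E'
from h import *
im=cv2.imread("pics/scene0.png")
k=7
b=cv2.resize(im[0:75,430:512],None,fx=k,fy=k,interpolation=cv2.INTER_CUBIC)
b=(255*(b/255.)**.5).astype(np.uint8)
e=np.array([148.4,607,197.]); j=np.array([np.cos(1.331),np.sin(1.331),0]); kk=np.array([-j[1],j[0],0])
for u in(-59.5,-47.5,47.5,59.5):
  for v in(-10,10):
    q=(proj("scene",[e+j*u+kk*v+[0,0,-11],e+j*u+kk*v+[0,0,20]])-[430,0]+.5)*k
    cv2.line(b,tuple(map(int,q[0])),tuple(map(int,q[1])),(0,0,255),1)
cv2.imwrite("pics/g0.png",b)
# current: full view with strong gain
im=env.read_camera("scene")[:,:,::-1]; s=env.state()
a=255*(im[145:225,255:345]/60.).clip(0,1)**.8
b=cv2.resize(a.astype(np.uint8),None,fx=7,fy=7,interpolation=cv2.INTER_CUBIC)
cv2.imwrite("pics/g1.png",b)
E
```

```text
(no output)
```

View pics/g0.png

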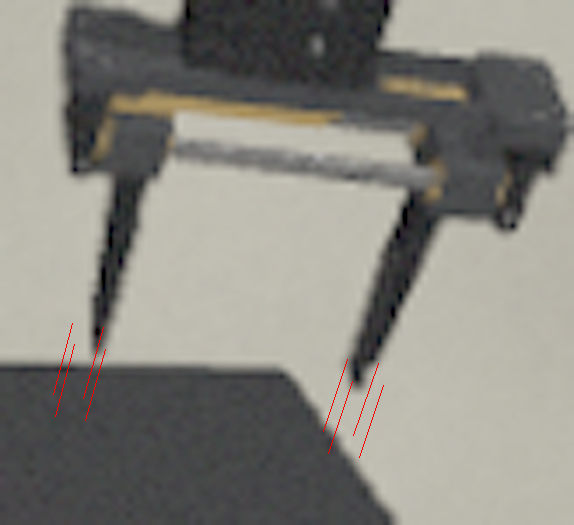

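View pics/g1.png

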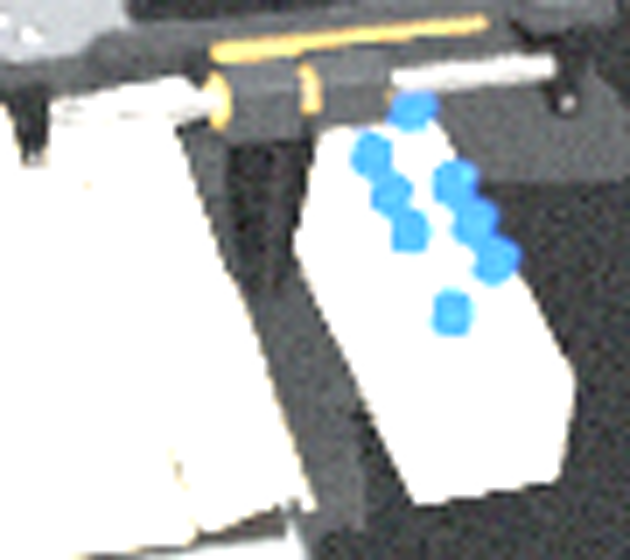

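```bash
python3 - <<'E'
from h import *
for n in C: print(n,proj(n,[[0,0,0],[0,0,100],[148,607,186],[148,607,260],[611,114.4,92]]), -C[n]["R"].T@C[n]["t"])
im=env.read_camera("scene")[:,:,::-1]; cv2.imwrite("pics/s4.png",cv2.resize(im,None,fx=1.5,fy=1.5))
im=env.read_camera("top")[:,:,::-1]; cv2.imwrite("pics/t4.png",cv2.resize(im,None,fx=1.5,fy=1.5))
E
```

```text
scene [[244.13457316  87.81662785]
 [244.06301692  59.56119733]
 [458.70170061  60.26989875]
 [466.33329339  35.36781733]
 [290.71238732 193.72581563]] [1395.48567918   29.90833546  805.31173545]
top [[273.25056159 400.72252881]
 [274.46601916 419.15096824]
 [ 10.78466063 375.0676783 ]
 [-14.9119947  388.75984461]
 [224.82547433 178.52556074]] [ 434.07384435   14.45362819 1041.64314568]
```

View pics/s4.png

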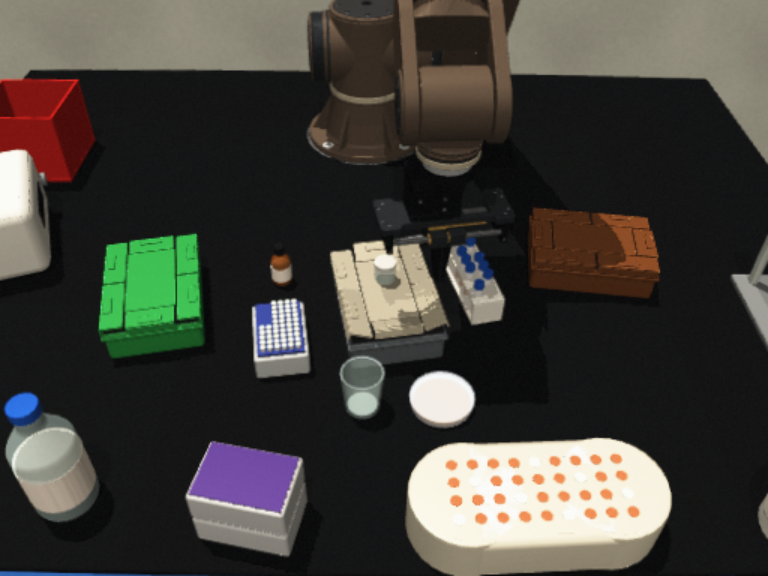

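View pics/t4.png

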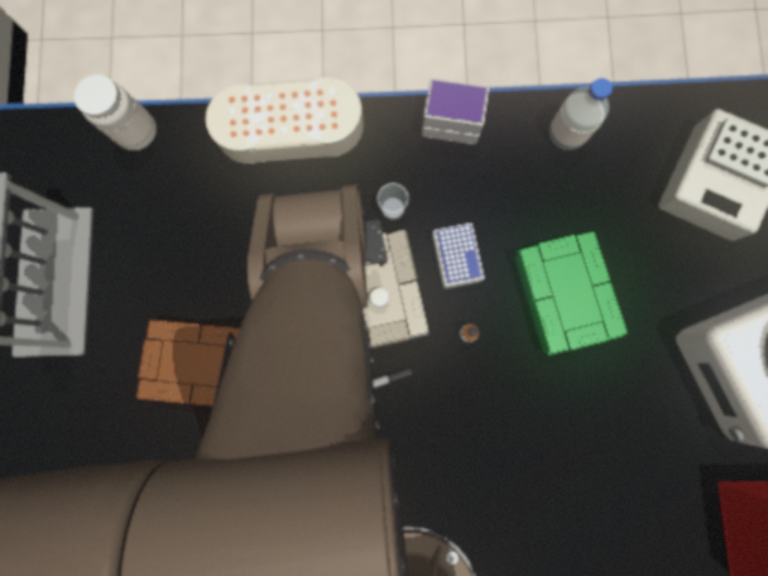

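>>> jog_arm(
  series=[
    {"dx": 0.003,"dy": -0.005,"dz": 0,"rx": 0,"ry": 0,"rz": 0,"gripper": 0},
    {"dx": 0,"dy": 0,"dz": -0.006,"rx": 0,"ry": 0,"rz": 0,"gripper": 0},
    {"dx": 0,"dy": 0,"dz": -0.005,"rx": 0,"ry": 0,"rz": 0,"gripper": 0},
    {"dx": 0,"dy": 0,"dz": -0.004,"rx": 0,"ry": 0,"rz": 0,"gripper": 0},
    {"dx": 0,"dy": 0,"dz": 0,"rx": 0,"ry": 0,"rz": 0,"gripper": 0},
  ],
)

```text
t: 3.45
eef_pos: [613.0, 109.1, 85.4]
tcp_rot: [-1.569, -0.0, 1.76]
ft_force: [0.9, 0.5, -0.3]
opening: 0.005
```

```bash
python3 - <<'E'
from h import *
im=env.read_camera("scene")[:,:,::-1]; s=env.state();print(s["eef_pos"],s["ft_force"],s["joints"])
a=255*(im[150:225,255:345]/255.)**.4
b=cv2.resize(a.astype(np.uint8),None,fx=7,fy=7,interpolation=cv2.INTER_CUBIC)
cv2.imwrite("pics/g2.png",b)
E
```

```text
[613.21529193 109.15328324  85.85313189] [-0.52230517 -0.42778933  0.32379959] [ 7.01158868e-02  6.12452064e-01  1.67271147e+00  1.10542323e-04
  8.57323350e-01 -1.69031134e+00]
```

View pics/g2.png

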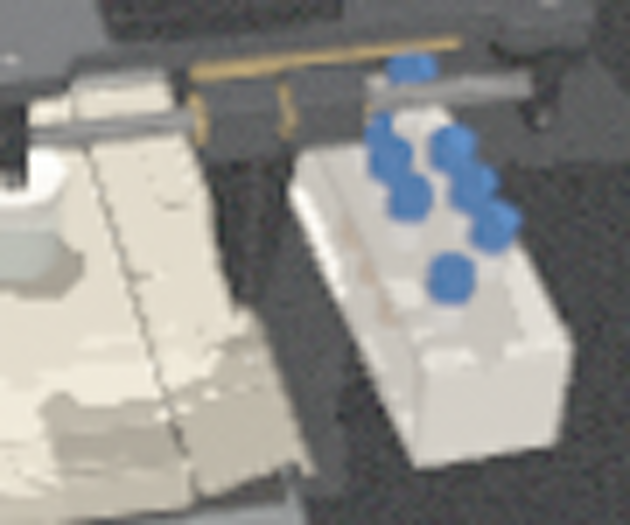

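>>> jog_arm(
  series=[
    {"dx": 0,"dy": 0,"dz": -0.003,"rx": 0,"ry": 0,"rz": 0,"gripper": 0},
    {"dx": 0,"dy": 0,"dz": -0.003,"rx": 0,"ry": 0,"rz": 0,"gripper": 0},
    {"dx": 0,"dy": 0,"dz": -0.003,"rx": 0,"ry": 0,"rz": 0,"gripper": 0},
    {"dx": 0,"dy": 0,"dz": 0,"rx": 0,"ry": 0,"rz": 0,"gripper": 0},
  ],
)

```text
t: 3.9
eef_pos: [613.2, 109.1, 76.9]
tcp_rot: [-1.57, -0.0, 1.76]
ft_force: [-0.2, 0.5, -1.9]
opening: 0.01
```

```bash
cat > look.py <<'E'
import sys
from h import *
im=env.read_camera("scene")[:,:,::-1]; s=env.state();print(s["eef_pos"],s["ft_force"],s["opening"])
a=255*(im[145:250,205:320]/255.)**.45
cv2.imwrite(f"pics/{sys.argv[1]}.png",cv2.resize(a.astype(np.uint8),None,fx=6,fy=5.7,interpolation=cv2.INTER_CUBIC))
E
python3 look.py l1
```

```text
[613.31956135 109.12340889  77.13837354] [0.10549387 0.2453469  0.0014824 ] 0.006119944252551159
```

View pics/l1.png

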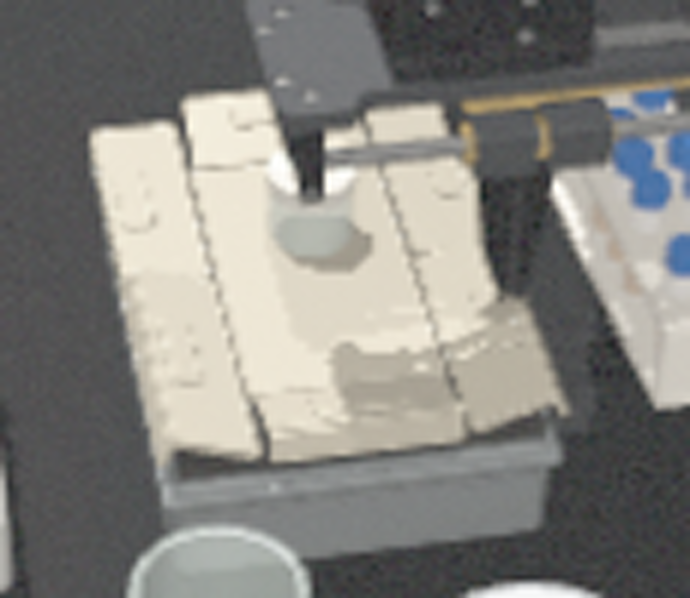

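```bash
python3 - <<'E'
from h import *
for e,yaw in(([148.4,607,186],1.331),([613.3,109.1,66.1],1.76)):
    e=np.array(e); d=np.array([-np.sin(yaw),np.cos(yaw),0])
    b=proj("scene",e); print(b, "z+24",proj("scene",e+[0,0,24])-b,"toolz+25",proj("scene",e+25*d)-b, proj("scene",e+[-25,0,0])-b)
E
python3 - <<'E'
import sys; sys.path.insert(0,'.')
from h import *
im=env.read_camera("scene")[:,:,::-1]
a=255*(im[170:215,270:315]/160.).clip(0,1)**.45
cv2.imwrite("pics/l2.png",cv2.resize(a.astype(np.uint8),None,fx=13,fy=13,interpolation=cv2.INTER_CUBIC))
E
```

```text
[[458.74597791  60.33628106]] z+24 [[ 2.42554662 -7.89208317]] toolz+25 [[-0.62275758 -3.91981595]] [[-2.73160276 -4.09282844]]
[[287.66214683 203.01066684]] z+24 [[ 0.63268584 -7.9628357 ]] toolz+25 [[-2.58429028 -7.49292014]] [[-0.51510091 -7.603235  ]]
```

View pics/l2.png

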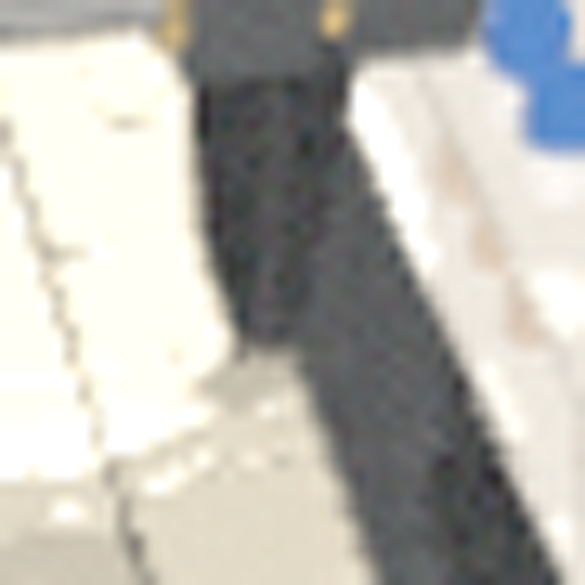

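>>> jog_arm(
  series=[
    {"dx": 0.001,"dy": -0.002,"dz": 0,"rx": 0,"ry": 0,"rz": 0,"gripper": 0},
    {"dx": 0,"dy": 0,"dz": -0.004,"rx": 0,"ry": 0,"rz": 0,"gripper": 0},
    {"dx": 0,"dy": 0,"dz": -0.003,"rx": 0,"ry": 0,"rz": 0,"gripper": 0},
    {"dx": 0,"dy": 0,"dz": 0,"rx": 0,"ry": 0,"rz": 0,"gripper": 0},
  ],
)

```text
t: 4.4
eef_pos: [614.1, 107.1, 69.8]
tcp_rot: [-1.57, -0.0, 1.76]
ft_force: [-0.3, -0.2, -0.3]
opening: 0.001
```

>>> jog_arm(
  series=[
    {"dx": 0,"dy": 0,"dz": -0.002,"rx": 0,"ry": 0,"rz": 0,"gripper": 0},
    {"dx": 0,"dy": 0,"dz": -0.002,"rx": 0,"ry": 0,"rz": 0,"gripper": 0},
    {"dx": 0,"dy": 0,"dz": 0,"rx": 0,"ry": 0,"rz": 0,"gripper": 0},
  ],
)

```text
t: 4.7
eef_pos: [614.3, 107.1, 66.1]
tcp_rot: [-1.57, -0.0, 1.76]
ft_force: [0.2, -0.1, 0.2]
opening: 0.007
```

>>> jog_arm(
  series=[
    {"dx": 0,"dy": 0,"dz": -0.002,"rx": 0,"ry": 0,"rz": 0,"gripper": 0},
    {"dx": 0,"dy": 0,"dz": -0.002,"rx": 0,"ry": 0,"rz": 0,"gripper": 0},
    {"dx": 0,"dy": 0,"dz": 0,"rx": 0,"ry": 0,"rz": 0,"gripper": 0},
  ],
)

```text
t: 5.0
eef_pos: [614.3, 107.1, 62.1]
tcp_rot: [-1.57, -0.0, 1.76]
ft_force: [0.7, -0.5, 1.2]
opening: 0.005
```

>>> jog_arm(
  series=[
    {"dx": 0,"dy": 0,"dz": -0.002,"rx": 0,"ry": 0,"rz": 0,"gripper": 0},
    {"dx": 0,"dy": 0,"dz": 0,"rx": 0,"ry": 0,"rz": 0,"gripper": 0},
  ],
)

```text
t: 5.2
eef_pos: [614.5, 107.2, 60.4]
tcp_rot: [-1.571, -0.0, 1.76]
ft_force: [-0.8, -0.6, 0.1]
opening: 0.009
```

```bash
python3 look.py l3
```

```text
[614.50516589 107.14493524  60.43608601] [ 0.31407806 -0.47064374  1.19796377] 0.005255755271324103
```

View pics/l3.png

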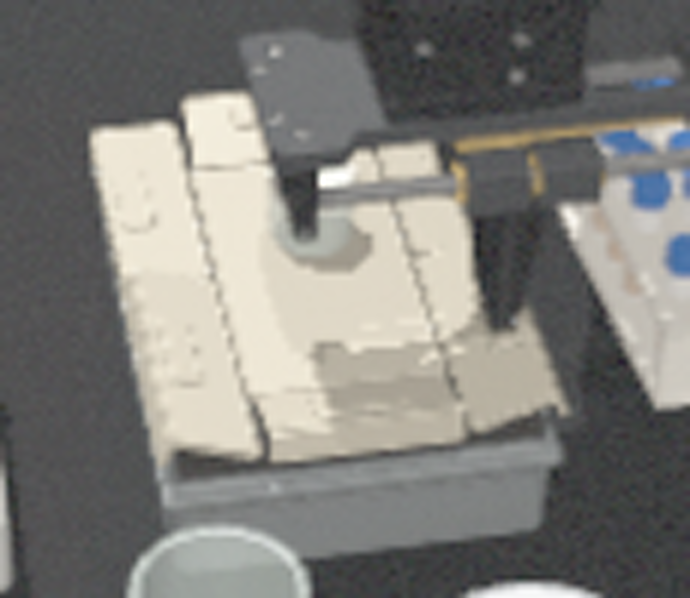

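```bash
python3 - <<'E'
from h import *
for z in(90,100,110,120,130): print(z,proj("scene",[[626,43,z],[627,20,z]]).round(1).tolist())
print(proj("scene",w(pad(5,.38),574.8,40.9,3.335)),proj("scene",w(pad(5,0),574.8,40.9,3.335)), (205+503/6-.4,145+328/5.7-.4))
E
```

```text
90 [[258.1, 198.7], [247.5, 198.9]]
100 [[258.2, 195.3], [247.5, 195.5]]
110 [[258.3, 191.9], [247.5, 192.0]]
120 [[258.3, 188.4], [247.5, 188.6]]
130 [[258.4, 184.8], [247.5, 185.0]]
[[287.47868933 199.93040789]] [[288.40746243 202.65793466]] (288.43333333333334, 202.1438596491228)
```

>>> jog_arm(
  series=[
    {"dx": 0,"dy": 0,"dz": -0.002,"rx": 0,"ry": 0,"rz": 0,"gripper": 0},
    {"dx": 0,"dy": 0,"dz": 0,"rx": 0,"ry": 0,"rz": 0,"gripper": 0},
  ],
)

```text
t: 5.45
eef_pos: [614.7, 107.3, 58.8]
tcp_rot: [-1.572, -0.0, 1.76]
ft_force: [-0.1, 0.9, 4.7]
opening: 0.006
```

>>> jog_arm(
  series=[
    {"dx": 0,"dy": 0,"dz": -0.002,"rx": 0,"ry": 0,"rz": 0,"gripper": 0},
    {"dx": 0,"dy": 0,"dz": 0,"rx": 0,"ry": 0,"rz": 0,"gripper": 0},
  ],
)

```text
t: 5.65
eef_pos: [614.7, 107.4, 56.7]
tcp_rot: [-1.572, -0.0, 1.76]
ft_force: [0.5, 1.2, 2.3]
opening: 0.006
```

>>> jog_arm(
  series=[
    {"dx": 0,"dy": 0,"dz": -0.002,"rx": 0,"ry": 0,"rz": 0,"gripper": 0},
    {"dx": 0,"dy": 0,"dz": 0,"rx": 0,"ry": 0,"rz": 0,"gripper": 0},
  ],
)

```text
t: 5.85
eef_pos: [614.3, 107.1, 54.1]
tcp_rot: [-1.57, -0.0, 1.761]
ft_force: [0.1, 0.3, 0.8]
opening: 0.005
```

>>> jog_arm(
  series=[
    {"dx": 0,"dy": 0,"dz": 0.02,"rx": 0,"ry": 0,"rz": 0,"gripper": 0},
    {"dx": 0,"dy": 0,"dz": 0.02,"rx": 0,"ry": 0,"rz": 0,"gripper": 0},
    {"dx": 0.016,"dy": -0.016,"dz": 0,"rx": 0,"ry": 0,"rz": 0,"gripper": 0},
    {"dx": 0.016,"dy": -0.017,"dz": 0,"rx": 0,"ry": 0,"rz": 0,"gripper": 0},
    {"dx": 0.016,"dy": -0.017,"dz": 0,"rx": 0,"ry": 0,"rz": 0,"gripper": 0},
    {"dx": 0,"dy": 0,"dz": -0.02,"rx": 0,"ry": 0,"rz": 0,"gripper": 0},
    {"dx": 0,"dy": 0,"dz": 0,"rx": 0,"ry": 0,"rz": 0,"gripper": 0},
    {"dx": 0,"dy": 0,"dz": 0,"rx": 0,"ry": 0,"rz": 0,"gripper": 0},
  ],
)

```text
t: 6.65
eef_pos: [661.9, 57.2, 74.1]
tcp_rot: [-1.569, -0.0, 1.76]
ft_force: [0.1, -0.5, 0.4]
opening: 0.003
```

```bash
python3 look.py l4
```

```text
[662.25271269  57.36610486  74.68219465] [-0.41162417  0.54019459  0.4496235 ] 0.007227989413730449
```

View pics/l4.png

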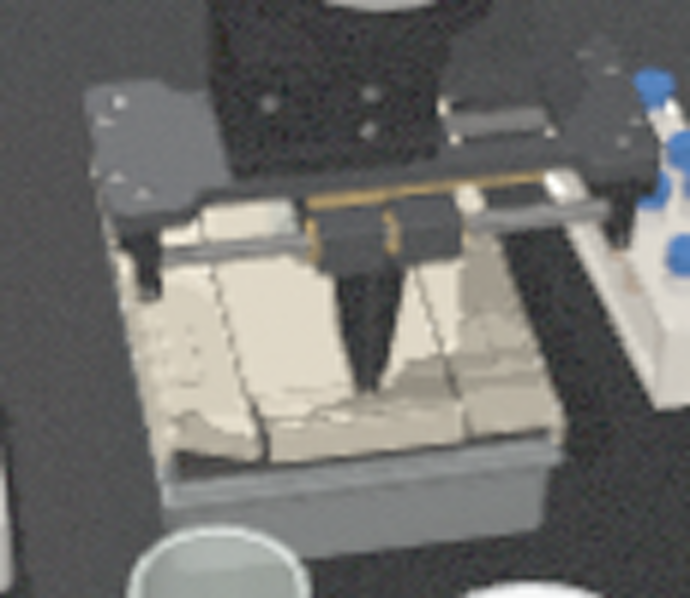

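>>> jog_arm(
  series=[
    {"dx": 0,"dy": 0,"dz": -0.006,"rx": 0,"ry": 0,"rz": 0,"gripper": 0},
    {"dx": 0,"dy": 0,"dz": -0.006,"rx": 0,"ry": 0,"rz": 0,"gripper": 0},
    {"dx": 0,"dy": 0,"dz": -0.002,"rx": 0,"ry": 0,"rz": 0,"gripper": 0},
    {"dx": 0,"dy": 0,"dz": 0,"rx": 0,"ry": 0,"rz": 0,"gripper": 0},
  ],
)

```text
t: 7.1
eef_pos: [662.6, 57.4, 60.5]
tcp_rot: [-1.571, -0.0, 1.761]
ft_force: [-0.9, 1.1, 4.1]
opening: 0.004
```

>>> jog_arm(
  series=[
    {"dx": 0,"dy": 0,"dz": -0.002,"rx": 0,"ry": 0,"rz": 0,"gripper": 0},
    {"dx": 0,"dy": 0,"dz": 0,"rx": 0,"ry": 0,"rz": 0,"gripper": 0},
  ],
)

```text
t: 7.3
eef_pos: [663.2, 57.5, 59.1]
tcp_rot: [-1.573, -0.0, 1.76]
ft_force: [1.3, 2.4, 5.3]
opening: 0.003
```

>>> jog_arm(
  series=[
    {"dx": 0,"dy": 0,"dz": -0.002,"rx": 0,"ry": 0,"rz": 0,"gripper": 0},
    {"dx": 0,"dy": 0,"dz": 0,"rx": 0,"ry": 0,"rz": 0,"gripper": 0},
  ],
)

```text
t: 7.5
eef_pos: [663.3, 57.4, 57.0]
tcp_rot: [-1.573, 0.0, 1.761]
ft_force: [1.5, -0.3, 3.2]
opening: 0.006
```

>>> jog_arm(
  series=[
    {"dx": 0,"dy": 0,"dz": -0.002,"rx": 0,"ry": 0,"rz": 0,"gripper": 0},
    {"dx": 0,"dy": 0,"dz": 0,"rx": 0,"ry": 0,"rz": 0,"gripper": 0},
  ],
)

```text
t: 7.7
eef_pos: [661.8, 57.1, 53.8]
tcp_rot: [-1.569, -0.0, 1.76]
ft_force: [-0.3, -0.2, -0.2]
opening: 0.005
```

>>> jog_arm(
  series=[
    {"dx": 0,"dy": 0,"dz": 0.02,"rx": 0,"ry": 0,"rz": 0,"gripper": 0},
    {"dx": 0,"dy": 0,"dz": 0.02,"rx": 0,"ry": 0,"rz": 0,"gripper": 0},
    {"dx": -0.009,"dy": -0.022,"dz": 0,"rx": 0,"ry": 0,"rz": 0,"gripper": 0},
    {"dx": -0.008,"dy": -0.022,"dz": 0,"rx": 0,"ry": 0,"rz": 0,"gripper": 0},
    {"dx": -0.008,"dy": -0.022,"dz": 0,"rx": 0,"ry": 0,"rz": 0,"gripper": 0},
    {"dx": 0,"dy": 0,"dz": -0.02,"rx": 0,"ry": 0,"rz": 0,"gripper": 0},
    {"dx": 0,"dy": 0,"dz": 0,"rx": 0,"ry": 0,"rz": 0,"gripper": 0},
    {"dx": 0,"dy": 0,"dz": 0,"rx": 0,"ry": 0,"rz": 0,"gripper": 0},
  ],
)

```text
t: 8.5
eef_pos: [637.0, -8.7, 74.0]
tcp_rot: [-1.569, -0.001, 1.76]
ft_force: [-0.1, 0.3, -0.2]
opening: 0.008
```

```bash
python3 look.py l5
```

```text
[637.36907182  -8.58178819  74.47898738] [-0.28949511  0.1824112   0.40124376] 0.0031661201766240363
```

View pics/l5.png

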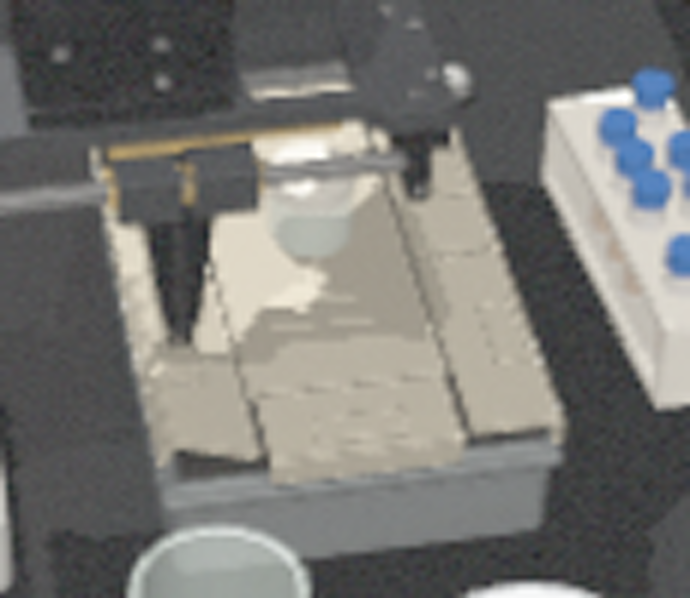

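>>> jog_arm(
  series=[
    {"dx": 0,"dy": 0,"dz": -0.006,"rx": 0,"ry": 0,"rz": 0,"gripper": 0},
    {"dx": 0,"dy": 0,"dz": -0.006,"rx": 0,"ry": 0,"rz": 0,"gripper": 0},
    {"dx": 0,"dy": 0,"dz": -0.002,"rx": 0,"ry": 0,"rz": 0,"gripper": 0},
    {"dx": 0,"dy": 0,"dz": -0.001,"rx": 0,"ry": 0,"rz": 0,"gripper": 0},
    {"dx": 0,"dy": 0,"dz": 0,"rx": 0,"ry": 0,"rz": 0,"gripper": 0},
  ],
)

```text
t: 9.05
eef_pos: [637.7, -9.2, 59.7]
tcp_rot: [-1.571, 0.001, 1.761]
ft_force: [-0.3, -2.4, 6.1]
opening: 0.006
```

>>> jog_arm(
  series=[
    {"dx": 0,"dy": 0,"dz": -0.002,"rx": 0,"ry": 0,"rz": 0,"gripper": 0},
    {"dx": 0,"dy": 0,"dz": 0,"rx": 0,"ry": 0,"rz": 0,"gripper": 0},
  ],
)

```text
t: 9.25
eef_pos: [637.7, -9.0, 57.6]
tcp_rot: [-1.572, 0.0, 1.76]
ft_force: [-0.1, -2.1, 3.3]
opening: 0.001
```

>>> jog_arm(
  series=[
    {"dx": 0,"dy": 0,"dz": -0.002,"rx": 0,"ry": 0,"rz": 0,"gripper": 0},
    {"dx": 0,"dy": 0,"dz": 0,"rx": 0,"ry": 0,"rz": 0,"gripper": 0},
  ],
)

```text
t: 9.45
eef_pos: [637.2, -8.7, 55.0]
tcp_rot: [-1.57, -0.0, 1.76]
ft_force: [0.0, 0.1, -0.7]
opening: 0.001
```

>>> jog_arm(
  series=[
    {"dx": 0,"dy": 0,"dz": -0.001,"rx": 0,"ry": 0,"rz": 0,"gripper": 0},
    {"dx": 0,"dy": 0,"dz": 0,"rx": 0,"ry": 0,"rz": 0,"gripper": 0},
  ],
)

```text
t: 9.65
eef_pos: [637.2, -8.6, 54.0]
tcp_rot: [-1.57, -0.0, 1.76]
ft_force: [-0.9, 0.8, 0.6]
opening: 0.004
```

>>> jog_arm(
  series=[
    {"dx": 0,"dy": 0,"dz": 0.035,"rx": 0,"ry": 0,"rz": 0,"gripper": 0},
    {"dx": 0,"dy": 0,"dz": 0.035,"rx": 0,"ry": 0,"rz": 0,"gripper": 0},
    {"dx": 0,"dy": 0,"dz": 0,"rx": 0,"ry": 0,"rz": 0,"gripper": 0},
    {"dx": -0.03,"dy": 0.006,"dz": 0,"rx": 0,"ry": 0,"rz": 0,"gripper": 0},
    {"dx": -0.03,"dy": 0.006,"dz": 0,"rx": 0,"ry": 0,"rz": 0,"gripper": 0},
    {"dx": -0.03,"dy": 0.006,"dz": 0,"rx": 0,"ry": 0,"rz": 0,"gripper": 0},
    {"dx": -0.03,"dy": 0.007,"dz": 0,"rx": 0,"ry": 0,"rz": 0,"gripper": 0},
    {"dx": -0.03,"dy": 0.007,"dz": 0,"rx": 0,"ry": 0,"rz": 0,"gripper": 0},
    {"dx": 0,"dy": 0,"dz": -0.025,"rx": 0,"ry": 0,"rz": 0,"gripper": 0},
    {"dx": 0,"dy": 0,"dz": -0.025,"rx": 0,"ry": 0,"rz": 0,"gripper": 0},
    {"dx": 0,"dy": 0,"dz": 0,"rx": 0,"ry": 0,"rz": 0,"gripper": 0},
    {"dx": 0,"dy": 0,"dz": 0,"rx": 0,"ry": 0,"rz": 0,"gripper": 0},
  ],
)

```text
t: 10.85
eef_pos: [487.3, 23.2, 74.3]
tcp_rot: [-1.57, -0.0, 1.76]
ft_force: [0.2, 0.5, 0.2]
opening: 0.005
```

```bash
python3 look.py l6
```

```text
[487.707032    23.13796962  74.8175852 ] [ 0.28551075 -0.4855202  -0.07603742] 0.0044652773178345965
```

View pics/l6.png

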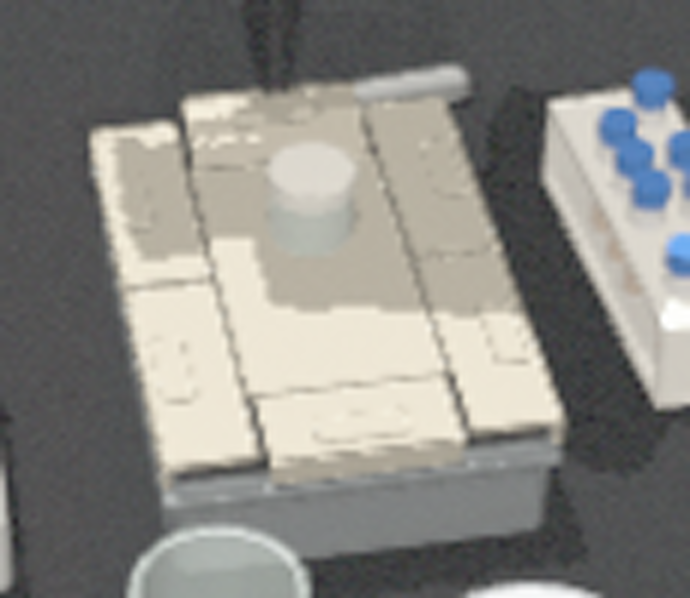

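>>> jog_arm(
  series=[
    {"dx": 0,"dy": 0,"dz": -0.006,"rx": 0,"ry": 0,"rz": 0,"gripper": 0},
    {"dx": 0,"dy": 0,"dz": -0.006,"rx": 0,"ry": 0,"rz": 0,"gripper": 0},
    {"dx": 0,"dy": 0,"dz": -0.002,"rx": 0,"ry": 0,"rz": 0,"gripper": 0},
    {"dx": 0,"dy": 0,"dz": -0.001,"rx": 0,"ry": 0,"rz": 0,"gripper": 0},
    {"dx": 0,"dy": 0,"dz": 0,"rx": 0,"ry": 0,"rz": 0,"gripper": 0},
  ],
)

```text
t: 11.4
eef_pos: [487.0, 23.1, 59.5]
tcp_rot: [-1.57, -0.0, 1.76]
ft_force: [-3.2, -1.2, 6.2]
opening: 0.004
```

>>> jog_arm(
  series=[
    {"dx": 0,"dy": 0,"dz": -0.002,"rx": 0,"ry": 0,"rz": 0,"gripper": 0},
    {"dx": 0,"dy": 0,"dz": 0,"rx": 0,"ry": 0,"rz": 0,"gripper": 0},
  ],
)

```text
t: 11.6
eef_pos: [486.8, 23.1, 57.3]
tcp_rot: [-1.57, -0.0, 1.76]
ft_force: [-3.0, -0.7, 3.8]
opening: 0.004
```

>>> jog_arm(
  series=[
    {"dx": 0,"dy": 0,"dz": -0.002,"rx": 0,"ry": 0,"rz": 0,"gripper": 0},
    {"dx": 0,"dy": 0,"dz": 0,"rx": 0,"ry": 0,"rz": 0,"gripper": 0},
  ],
)

```text
t: 11.8
eef_pos: [487.5, 23.1, 55.2]
tcp_rot: [-1.571, -0.0, 1.76]
ft_force: [0.0, 0.7, -0.3]
opening: 0.003
```

>>> jog_arm(
  series=[
    {"dx": 0,"dy": 0,"dz": -0.001,"rx": 0,"ry": 0,"rz": 0,"gripper": 0},
    {"dx": 0,"dy": 0,"dz": 0,"rx": 0,"ry": 0,"rz": 0,"gripper": 0},
  ],
)

```text
t: 12.0
eef_pos: [487.6, 23.2, 54.2]
tcp_rot: [-1.571, -0.0, 1.76]
ft_force: [-0.2, 0.2, -0.4]
opening: 0.003
```

>>> jog_arm(
  series=[
    {"dx": 0,"dy": 0,"dz": 0.04,"rx": 0,"ry": 0,"rz": 0,"gripper": 0},
    {"dx": 0,"dy": 0,"dz": 0.04,"rx": 0,"ry": 0,"rz": 0,"gripper": 0},
    {"dx": 0,"dy": 0,"dz": 0.04,"rx": 0,"ry": 0,"rz": 0,"gripper": 0},
    {"dx": 0,"dy": 0.045,"dz": 0,"rx": 0,"ry": 0,"rz": 0,"gripper": 0},
    {"dx": 0,"dy": 0.045,"dz": 0,"rx": 0,"ry": 0,"rz": 0,"gripper": 0},
    {"dx": 0,"dy": 0.045,"dz": 0,"rx": 0,"ry": 0,"rz": 0,"gripper": 0},
    {"dx": 0,"dy": 0.045,"dz": 0,"rx": 0,"ry": 0,"rz": 0,"gripper": 0},
    {"dx": -0.02,"dy": 0.045,"dz": 0,"rx": 0,"ry": 0,"rz": 0,"gripper": 0},
    {"dx": -0.02,"dy": 0.045,"dz": 0,"rx": 0,"ry": 0,"rz": 0,"gripper": 0},
    {"dx": -0.02,"dy": 0.045,"dz": 0,"rx": 0,"ry": 0,"rz": 0,"gripper": 0},
    {"dx": -0.02,"dy": 0.045,"dz": 0,"rx": 0,"ry": 0,"rz": 0,"gripper": 0},
    {"dx": 0,"dy": 0,"dz": 0,"rx": 0,"ry": 0,"rz": 0,"gripper": 0},
  ],
)

```text
t: 13.2
eef_pos: [405.0, 387.4, 174.2]
tcp_rot: [-1.571, -0.001, 1.765]
ft_force: [0.5, -0.8, 0.2]
opening: 0.004
```

```bash
python3 - <<'E'
from h import *
p=(574.8,40.9,3.335)
o=[]
for n,(x0,y0,ww,hh),k in(("scene",(205,140,115,115),5),("top",(205,140,95,100),5.5)):
    im=env.read_camera(n)[:,:,::-1]; cv2.imwrite(f"pics/{n}F.png",im)
    a=im[y0:y0+hh,x0:x0+ww]; cv2.imwrite(f"pics/{n}Fc.png",cv2.resize(a,None,fx=k,fy=k,interpolation=cv2.INTER_CUBIC))
    b0=cv2.imread(f"pics/{n}0.png"); d=np.abs(im.astype(int)-b0).max(2); print(n)
    r=(d>40).astype(np.uint8); cnt,_,st,ce=cv2.connectedComponentsWithStats(r); print([s.tolist() for s in st[1:] if s[4]>8])
E
```

```text
scene
[[271, 0, 15, 23, 145], [268, 0, 65, 47, 1657], [391, 0, 121, 56, 3635], [443, 0, 13, 3, 24], [201, 12, 23, 36, 384], [225, 17, 5, 5, 10], [229, 19, 7, 5, 15], [220, 26, 4, 9, 14], [234, 27, 6, 6, 11], [223, 61, 20, 6, 46], [406, 68, 33, 5, 67], [388, 75, 21, 7, 40], [430, 74, 17, 2, 24], [217, 92, 8, 8, 35], [356, 139, 84, 42, 1790], [235, 159, 31, 9, 128], [248, 165, 10, 3, 15], [244, 167, 8, 2, 10], [275, 185, 25, 38, 139], [226, 194, 13, 2, 15], [227, 198, 20, 30, 100], [246, 213, 37, 17, 256]]
top
[[91, 214, 74, 59, 2630], [34, 221, 23, 16, 216], [0, 237, 92, 147, 8211], [52, 238, 26, 23, 101], [293, 366, 12, 18, 105]]
```

View pics/sceneFc.png

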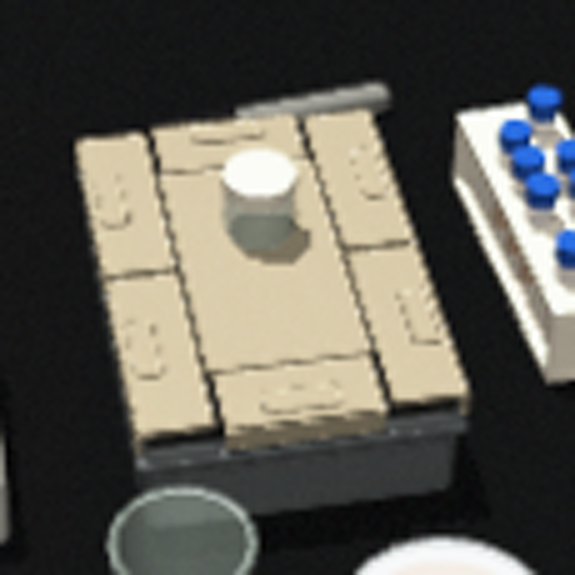

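View pics/topFc.png

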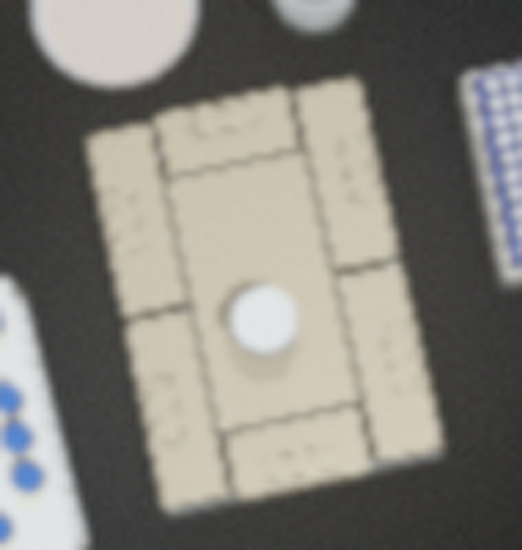

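```bash
python3 - <<'E'
from cell import env
s=env.state(); print(s["t"],s["ft_force"]); print(env.job_done())
E
```

```text
13.3 [-0.43951454 -0.38102575  0.59361375]
the job is handed in; nothing more can be done
None
```

The whole rim of the sample box is now shut, and I handed the job in at 13.3 s. Sections 1, 3, 4 and 5 were standing up. I pressed each one with the closed fingertips until it clicked. The push at the pad peaked at about 5–6 N and fell to about 0 each time. Sections 2 and 6 were already shut, so I did not touch them.

**Last checks:**
- **Rim:** both final pictures show all six sections flush and evenly shaded.
- **Box and jar:** the box and the jar on its lid are where they were.
- **Everything else:** comparing the pictures before and after shows changes only at the rim sections I pressed, the arm and its shadow. The arm's picture partly covers the brown look-alike, so I could not compare that one fully; the arm did not go down near it and the force there was about zero.

**Disagreements:**
- **Fingertip height:** the tips stood about 25 mm higher than the stated 11 mm ahead of the TCP. The pictures showed this first, and contact then came at about 59–60 mm TCP height instead of 87 mm. I went down by feel instead.
- **Panel height:** corner by corner, the two cameras put the lid panel at 61–63 mm. After I corrected a half-pixel offset, a fit of the whole panel gave about 64 mm, against the stated 65 mm.

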